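Turn the gearbox cover over the ramp

TASK

The next shift wants to check the sealing face of the black gearbox cover. Swing the shelf's low steel gate wide open, then push the cover (do not lift it) off the open edge of the deck so that it turns over the edge of the ramp below and comes to rest lying on the ramp with its smooth machined face up, and swing the gate fully shut again. Leave the gears, the bearing and the feeler gauge set where they are.

Things in the scene. Friction and masses are not known exactly. Their poses are not given: they have to be found in the camera images.
- shelf: Fixed zinc-plated parts shelf. Origin at table height under the middle of the lane's open edge; +y runs along the lane, out over the ramp; +x to the side bay, away from the robot. Lane deck 140 mm above the table, y -306 to 0 mm, x -72 to 72 mm between rails 14 mm high, 14 mm lip at the rear, no rail at the y = 0 edge. Side bay at the same height, x 76 to 167 mm.
- deck_edge (a point): Middle of the lane's free edge, on the deck's surface (shelf 0, 0, 140 mm). Below it is a flat-floored pocket, y -4 to 85 mm, floor 95 mm below the deck. A plate pushed slowly over this edge drops its leading edge into the pocket and leans on the deck edge; when its upper edge is pushed on outwards, past the ramp edge, it falls over on to the ramp upside down.
- gate (a joint): Steel gate on an upright hinge at shelf x -89, y 12 mm, rad: 0 = shut across the lane's open edge (along shelf +x, 9 mm clear of the deck), growing as it swings outward over the ramp (counter-clockwise from above), stop at 2.0. Friction 0.12 N m; stays where left. Panel 158 mm long, 6 thick, 144 to 178 mm above the table.
- gate_hinge (a point): Point on the gate's hinge axis, 206 mm above the table; its x axis points along the gate panel to the free end.
- gate_knob (a point): Upright round grip pin, 16 mm diameter, that stands on top of the gate near its free end, 145 mm from the hinge axis; it runs from 176 to 226 mm above the table, and this point is on its axis 20 mm below its top.
- cover: Black cast gearbox cover, loose plate 100 (x) by 120 (y) by 8 mm, 0.3 to 0.5 kg; origin at the centre of its flat bare machined face, z out of the cast face, which has a 50 mm round boss and two ribs along y at x = -40 and 40 mm, all 8 mm high (16 mm overall). Starts on the deck, ribs up, its y within 9 degrees of the shelf's y, its leading edge 35 to 95 mm from the deck edge.
- gear_large: Bystander: green nylon spur gear, 82 mm across, 26 mm high, in the side bay; origin centre of underside.
- gear_small: Bystander: green nylon spur gear, 66 mm across, 26 mm high, in the side bay; origin centre of underside.
- bearing: Bystander: brass thrust bearing ring, 64 mm outside diameter, 18 mm high, in the side bay; origin centre of underside.
- feeler: Bystander: feeler gauge set in a red case 110 x 30 x 14 mm, on the table; origin centre of underside.
- ramp_edge (a point): Middle of the ramp's upper edge (shelf 0, 85, 63 mm), the top of an upright 18 mm step that bounds the pocket. From here the fixed turning ramp, 156 mm wide between low side walls, falls away at 18 degrees along the shelf's +y for 150 mm, to a 20 mm lip at its low end (about y = 228 mm, 17 mm above the table).
There are look-alikes about, which are no part of the job. Leave any purple look-alike of the cover alone.

How it is judged:
By the outcome, as a careful person would: the job done as asked, in the order asked, and still so for the second after the job is handed in, with the robot touching nothing.
It also fails if it takes over 72 s, if anything falls off the work surface, if the arm or the gripper's body presses on something with over 40 N, if the wrist force passes 120 N, or if a joint passes its speed limit or range.

ROBOT

A 6-joint arm with a two-finger parallel gripper is mounted at the origin on the work surface. World frame = base frame: x ahead of the robot, y to its left, z up, the work surface at z = 0. Lengths are in mm, angles in rad, forces in N, time in s.
With the tool pointing down it reaches from about 350 to 875 mm from the base axis. Payload 4.2 kg.
Tool frame: the origin (TCP) lies at the very end of the fingers, on their centre line; the grasp point (between the pads) lies 19 mm behind it; z points along the fingers, y is the line along which they close (so a half turn about z gives the same grasp; the last joint's range is limited). The gripper opens to 85 mm and grips with 20 to 120 N. Pads are 22 mm wide; open, the fingers measure 114 mm over their backs; the gripper's body (76 mm by 85 mm) begins 54 mm behind the grasp point. The pads swing forward as they close: fully open they stand 13 mm farther back than shut.
Start: joints at [-0.866, 0.385, 0.008, 0, -1.194, -0.259], TCP at [269.499, -563.888, 231.312] pointing down, gripper open.
Joint ranges: [-3.14, 3.14], [-1.21, 2.06], [-1.07, 1.41], [-3.16, 2.05], [-2.99, -0.16], [-3.1, 3.1]. Speed limits (rad/s): [2.79, 2.79, 3.14, 3.14, 3.14, 3.14].

INTERFACE

Orientations are given as a unit quaternion [x, y, z, w].
In Python, from bench import arm, optics gives the robot as it stands. The module is installed in compiled form; this text tells all that it offers.
- The arm moves only by the tool step_arm, never from a script. Its argument "motion" is a list of rows, each an object with "dr": the turn, a rotation vector about the tool's x, y, z in units of 8 degrees (1.0 is 8 degrees), a list of three; "slide": the shift along the tool's x, y, z in mm, a list of three; "jaw": the finger opening in mm, from 0 to 85.4. A call has exactly 8 rows; each row is the pose to reach, as a shift and turn from the pose commanded when the call began, along the tool's axes at that moment; what a row does not reach only later rows make up. A row lasts 1/8 s, in which the tool goes at most 62.5 mm and 10.7 degrees, less where a joint would pass 70% of its speed; a pose out of reach is approached as far as the arm can. A call with a gripper value outside its range is refused whole. The fingers move at their own pace and stop on an object; the grip force is fixed at half the most. Time passes only in rows, so rows that repeat a pose let the fingers close, or fill a call up. It gives the time, the measured TCP pose, the force, the opening and the grip force at its end, in the units of the state.
- arm.read_state(): the state, without advancing time (a new reading comes with each control period).
- optics.get_image(name): name is "side" or "top"; returns the picture (400x640x3 uint8, blue, green, red); there is no depth.
- optics.camera_info(name): a dict with "camera_matrix" (3x3 intrinsics, pixels), "view" (4x4, takes a point from world to camera coordinates). Camera axes: x right, y up, looking along -z (the intrinsics and any distortion apply to the point x, -y, -z); pixel columns grow to the right and rows downward; lengths in mm; the calibration is good to about 2 mm. A picture is of the moment at which its call begins. camera_info takes no time and is no camera call.
- arm.job_done(): hands the job in; it is judged then, once.
The state is a dict: "clock": time; "joints": joint angles; "joint_vel": joint speeds; "joint_efforts": joint torques, N m; "position": TCP position; "ee_rot": TCP orientation; "contact_force": force on the tool from outside, world axes, zero at the start; "wrist_torque": the same for the moment, N m; "gripper_width": finger opening in mm; "grasp_force": force on a finger pad.
Only numpy, scipy, OpenCV 4.12 (cv2) and the standard library are available. Lean on these libraries where they do the work, as an engineer would, in place of code of your own. Each camera call takes 0.05 s, during which the arm holds its last target. There are 200 camera calls.

## Working session

There is one attempt and no reset: what is moved stays moved. The work goes in short steps, Python scripts to look and compute and a tool call to move; the robot and the scene stay as the last step left them, time stands still between calls to the robot, and variables do not carry over. Pictures are saved under pics/ and viewed, at most 10 in all, crops included, and the job is handed in when it is done.

Besides the shell and the picture viewer there is one more tool, called as name([rows], argument=value, ...), one row to a line, values as JSON. step_arm: Moves the arm, as the interface text tells. Its arguments: {"type":"object","properties":{"motion":{"type":"array","items":{"type":"object","properties":{"dr":{"type":"array","items":{"type":"number"}},"slide":{"type":"array","items":{"type":"number"}},"jaw":{"type":"number"}}}}},"required":["motion"]}

```bash
mkdir -p pics
python3 - <<'E'
from bench import arm, optics
import cv2,numpy as np
for n in("top","side"):
    im=optics.get_image(n); cv2.imwrite(f"pics/{n}0.png",im)
    c=optics.camera_info(n); print(n,{k:np.round(np.array(v),4).tolist() if not isinstance(v,str) else v for k,v in c.items()})
s=arm.read_state();print(s)
E
```

```text
top {'camera_matrix': [[396.9498, 0.0, 322.1733], [0.0, 396.9498, 200.4038], [0.0, 0.0, 1.0]], 'view': [[-0.0029, -1.0, -0.0095, -57.6291], [0.9943, -0.0039, 0.1061, -563.5726], [-0.1062, -0.0091, 0.9943, -1190.7475], [0.0, 0.0, 0.0, 1.0]]}
side {'camera_matrix': [[380.4103, 0.0, 315.1087], [0.0, 380.4103, 197.8773], [0.0, 0.0, 1.0]], 'view': [[-0.9399, -0.3407, 0.0229, 483.1017], [0.1881, -0.4608, 0.8673, -275.7402], [-0.2849, 0.8195, 0.4972, -952.212], [0.0, 0.0, 0.0, 1.0]]}
{'clock': 0.1, 'joints': array([-8.66409799e-01,  3.85498341e-01,  6.79578745e-03, -3.99499849e-04,
       -1.19398877e+00, -2.58605790e-01]), 'joint_vel': array([ 0.0007886 , -0.00134825,  0.0057827 ,  0.0031912 ,  0.00026341,
       -0.00064711]), 'joint_efforts': array([-3.41250907e-04, -3.93320131e+01,  1.88929313e+01,  4.19798702e+00,
       -2.58857704e-03,  3.15663314e-06]), 'position': array([ 269.27697166, -563.46471937,  230.33798466]), 'ee_rot': array([-2.20977455e-01,  9.75278438e-01,  9.25754265e-04, -2.74235284e-04]), 'contact_force': array([-0.39775936,  0.63222559, -0.12472719]), 'wrist_torque': array([-0.03125863,  0.02856093, -0.00186102]), 'grasp_force': 0.0, 'gripper_width': 85.5202856730025}
```

View pics/top0.png

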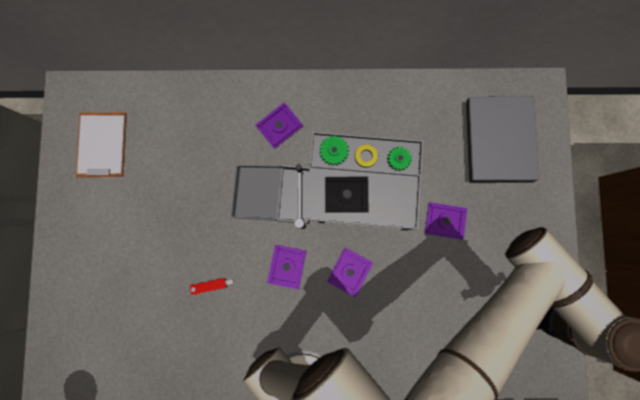

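View pics/side0.png

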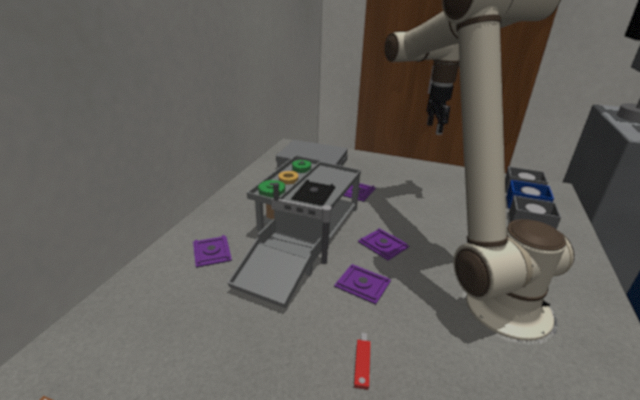

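The only black plate lies on the lane at top-view pixel (347,194). The look-alikes are purple, at (279,125), (287,267), (350,271) and (446,220), and they are all on the table. The gate seems to run along column 300. Next I'll take a close crop.

Run:
```python
import cv2
im=cv2.imread("pics/top0.png")[125:240,225:430]
a=cv2.resize(im,None,fx=3.9,fy=3.9,interpolation=cv2.INTER_CUBIC)
cv2.imwrite("pics/crop1.png",a)
im=cv2.imread("pics/side0.png")[150:310,225:385]
a=cv2.resize(im,None,fx=3.75,fy=3.75,interpolation=cv2.INTER_CUBIC)
cv2.imwrite("pics/crop2.png",a)
```

```text
(no output)
```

View pics/crop1.png

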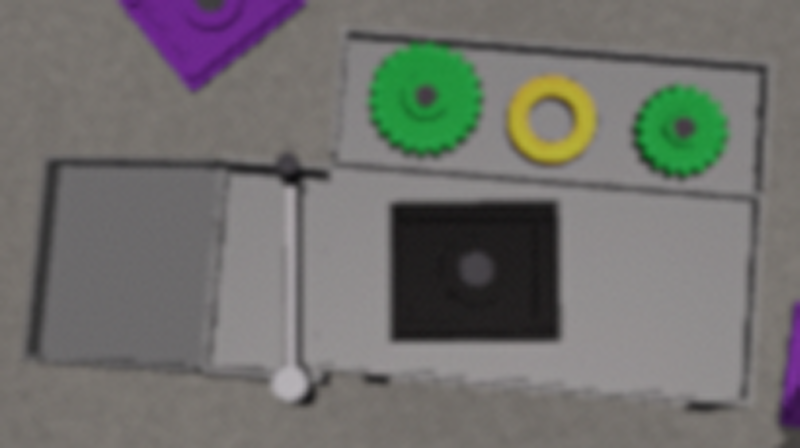

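View pics/crop2.png

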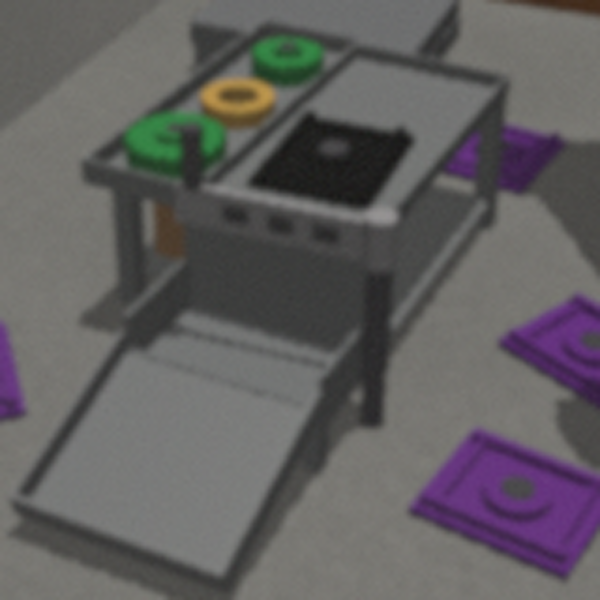

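```bash
cat > h.py <<'E'
import numpy as np
from bench import arm, optics
from scipy.optimize import least_squares
INF={n:optics.camera_info(n) for n in("top","side")}
def proj(n,p):
    c=INF[n];K=np.array(c["camera_matrix"]);V=np.array(c["view"])
    q=V[:3,:3]@np.asarray(p,float)+V[:3,3];q=q*[1,-1,-1];u=K@q;return u[:2]/u[2]
def back(n,px,z):
    c=INF[n];K=np.array(c["camera_matrix"]);V=np.array(c["view"])
    d=np.linalg.solve(K,[px[0],px[1],1])*[1,-1,-1];d=V[:3,:3].T@d;o=-V[:3,:3].T@V[:3,3]
    return o+d*(z-o[2])/d[2]
E
python3 - <<'E'
from h import *
t=lambda u,v:(225+u/3.9,125+v/3.9)
s=lambda u,v:(225+u/3.75,150+v/3.75)
P=[("top",t(291,383),(-89,12,206)),("side",s(382,213),(-89,12,206)),
("top",t(766,66),(169,-308,154)),("top",t(745,403),(-74,-308,154)),
("top",t(217,266),(0,85,63)),("top",t(42,258),(0,230,30)),("side",s(505,80),(-74,-308,154)),("side",s(230,590),(-80,230,30))]
W=lambda p,a:(p[0]+np.cos(p[2])*a[0]-np.sin(p[2])*a[1],p[1]+np.sin(p[2])*a[0]+np.cos(p[2])*a[1],a[2])
f=lambda p:np.concatenate([proj(n,W(p,a))-u for n,u,a in P])
r=least_squares(f,[620,0,0],x_scale=[100,100,.1],loss="soft_l1");p=r.x
print(p,np.round(f(p).reshape(-1,2),1).tolist())
inv=lambda w:np.array([np.cos(p[2])*(w[0]-p[0])+np.sin(p[2])*(w[1]-p[1]),-np.sin(p[2])*(w[0]-p[0])+np.cos(p[2])*(w[1]-p[1])])
for nm,n,u,z in [("knob","top",t(289,163),226),("knob","side",s(190,128),226),("hinge","top",t(291,383),206),("boss","top",t(476,268),156)]+[("c","top",t(*q),154) for q in((392,203),(557,203),(558,339),(392,339))]:
    w=back(n,u,z);print(nm,n,w.round(1),"shelf",inv(w).round(1))
E
```

```text
[ 5.72340318e+02 -1.80121722e+01 -8.46471277e-02] [[-1.3, 0.1], [0.5, -6.4], [0.2, -0.4], [0.6, -0.1], [-0.7, 0.8], [-1.3, 0.4], [0.6, -1.5], [-1.4, -2.7]]
knob top [630.6  -1.6 226. ] shelf [56.7 21.3]
knob side [629.9   4.5 226. ] shelf [55.4 27.3]
hinge top [484.9  -2.  206. ] shelf [-88.5   8.5]
boss top [ 568.2 -129.4  156. ] shelf [   5.3 -111.3]
c top [615.3 -70.1 154. ] shelf [ 47.2 -48.3]
c top [ 614.8 -187.5  154. ] shelf [  56.6 -165.3]
c top [ 517.8 -186.7  154. ] shelf [ -40.1 -172.7]
c top [518.2 -69.8 154. ] shelf [-49.6 -56.2]
```

step_arm([
  {"dr":[0,0,1],"slide":[-50,31,-20],"jaw":40},
  {"dr":[0,0,2],"slide":[-100,62,-20],"jaw":40},
  {"dr":[0,0,3.2],"slide":[-150,93,-20],"jaw":40},
  {"dr":[0,0,3.2],"slide":[-200,124,-20],"jaw":40},
  {"dr":[0,0,3.2],"slide":[-250,155,-20],"jaw":40},
  {"dr":[0,0,3.2],"slide":[-300,187,-20],"jaw":40},
  {"dr":[0,0,3.2],"slide":[-350,218,-20],"jaw":40},
  {"dr":[0,0,3.2],"slide":[-400,249,-20],"jaw":40},
])

```text
clock: 1.1
position: [523.6, -164.9, 251.1]
ee_rot: [0.0, 1.0, 0.0, -0.0]
contact_force: [-0.2, -0.7, 0.6]
gripper_width: 40.0
grasp_force: 0.0
```

step_arm([
  {"dr":[0,0,0],"slide":[-33,51,0],"jaw":40},
  {"dr":[0,0,0],"slide":[-66,102,0],"jaw":40},
  {"dr":[0,0,0],"slide":[-100,153,0],"jaw":40},
  {"dr":[0,0,0],"slide":[-107,167,0],"jaw":40},
  {"dr":[0,0,0],"slide":[-107,167,0],"jaw":40},
  {"dr":[0,0,0],"slide":[-107,167,0],"jaw":40},
  {"dr":[0,0,0],"slide":[-107,167,0],"jaw":40},
  {"dr":[0,0,0],"slide":[-107,167,0],"jaw":40},
])

```text
clock: 2.1
position: [629.8, -0.9, 251.8]
ee_rot: [0.001, 1.0, 0.0, 0.0]
contact_force: [-0.7, -0.0, -0.6]
gripper_width: 40.2
grasp_force: 0.0
```

Run:
```python
from h import *
import cv2
a=[]
for n in("side","top"):
    im=optics.get_image(n); u=proj(n,(630,1,235)).astype(int);print(n,u)
    c=im[u[1]-50:u[1]+40,u[0]-45:u[0]+45];a.append(cv2.resize(c,(400,400),interpolation=cv2.INTER_CUBIC))
cv2.imwrite("pics/k1.png",np.hstack(a));print(arm.read_state()["position"])
```

```text
side [276 180]
top [297 166]
[ 6.29985234e+02 -5.36251475e-01  2.51605320e+02]
```

View pics/k1.png

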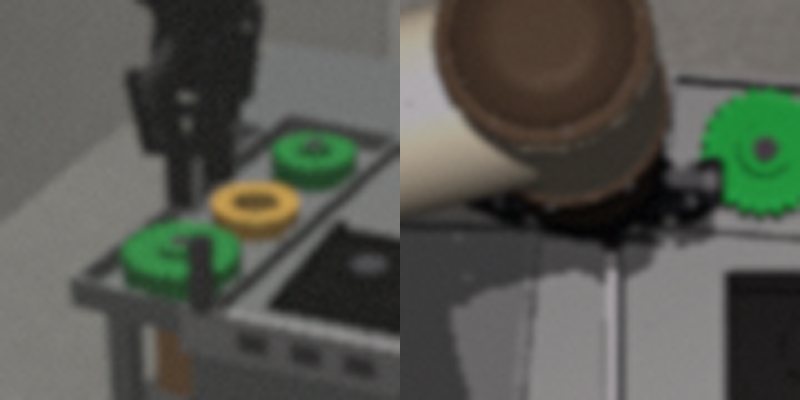

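The side crop shows the two fingertips at (180,200) and (218,178), directly above the pin, whose top is at (200,240). The top crop shows the gripper over the gate's free end. I'll descend now.

step_arm([
  {"slide":[0,0,10],"dr":[0,0,0],"jaw":40},
  {"slide":[0,0,20],"dr":[0,0,0],"jaw":40},
  {"slide":[0,0,32],"dr":[0,0,0],"jaw":40},
  {"slide":[0,0,44],"dr":[0,0,0],"jaw":40},
  {"slide":[0,0,56],"dr":[0,0,0],"jaw":40},
  {"slide":[0,0,63],"dr":[0,0,0],"jaw":40},
  {"slide":[0,0,63],"dr":[0,0,0],"jaw":24},
  {"slide":[0,0,63],"dr":[0,0,0],"jaw":24},
])

```text
clock: 3.2
position: [630.6, 0.2, 188.8]
ee_rot: [0.0, 1.0, 0.0, 0.001]
contact_force: [-0.3, 0.7, -0.2]
gripper_width: 23.6
grasp_force: 0.0
```

Run:
```python
import numpy as np
H=np.array([484.7,1.0])
w=lambda a:H+145*np.array([np.cos(a),np.sin(a)])
# tool y angle = a+90deg ; tool x axis = angle a+180
def rows(a0,a1,n=8):
    R=np.array([[-np.cos(a0),-np.sin(a0)],[-np.sin(a0),np.cos(a0)]])
    return [(np.round(R@(w(a)-w(a0)),1).tolist(),round(-np.degrees(a-a0)/8,2)) for a in np.linspace(a0,a1,n+1)[1:]]
for a in (0,.92):print(rows(a,a+.92))
```

```text
[([1.0, 16.6], np.float64(-0.82)), ([3.8, 33.1], np.float64(-1.65)), ([8.5, 49.0], np.float64(-2.47)), ([15.1, 64.4], np.float64(-3.29)), ([23.3, 78.9], np.float64(-4.12)), ([33.2, 92.3], np.float64(-4.94)), ([44.5, 104.5], np.float64(-5.77)), ([57.2, 115.4], np.float64(-6.59))]
[([1.0, 16.6], np.float64(-0.82)), ([3.8, 33.1], np.float64(-1.65)), ([8.5, 49.0], np.float64(-2.47)), ([15.1, 64.4], np.float64(-3.29)), ([23.3, 78.9], np.float64(-4.12)), ([33.2, 92.3], np.float64(-4.94)), ([44.5, 104.5], np.float64(-5.77)), ([57.2, 115.4], np.float64(-6.59))]
```

step_arm([
  {"dr":[0,0,-0.8],"slide":[1,16.5,0],"jaw":24},
  {"dr":[0,0,-1.65],"slide":[4,33,0],"jaw":24},
  {"dr":[0,0,-2.5],"slide":[8.5,49,0],"jaw":24},
  {"dr":[0,0,-3.3],"slide":[15,64.5,0],"jaw":24},
  {"dr":[0,0,-4.1],"slide":[23.5,79,0],"jaw":24},
  {"dr":[0,0,-4.95],"slide":[33,92.5,0],"jaw":24},
  {"dr":[0,0,-5.75],"slide":[44.5,104.5,0],"jaw":24},
  {"dr":[0,0,-6.6],"slide":[57,115.5,0],"jaw":24},
])

```text
clock: 4.2
position: [573.6, 116.1, 189.1]
ee_rot: [-0.446, 0.895, -0.0, 0.001]
contact_force: [0.1, -0.8, -0.3]
gripper_width: 23.8
grasp_force: 0.5
```

step_arm([
  {"dr":[0,0,-0.8],"slide":[1,16.5,0],"jaw":24},
  {"dr":[0,0,-1.65],"slide":[4,33,0],"jaw":24},
  {"dr":[0,0,-2.5],"slide":[8.5,49,0],"jaw":24},
  {"dr":[0,0,-3.3],"slide":[15,64.5,0],"jaw":24},
  {"dr":[0,0,-4.1],"slide":[23.5,79,0],"jaw":24},
  {"dr":[0,0,-4.95],"slide":[33,92.5,0],"jaw":24},
  {"dr":[0,0,-5.75],"slide":[44.5,104.5,0],"jaw":24},
  {"dr":[0,0,-6.6],"slide":[57,115.5,0],"jaw":24},
])

```text
clock: 5.2
position: [447.2, 140.6, 189.2]
ee_rot: [0.798, -0.603, 0.001, -0.001]
contact_force: [1.4, 0.6, 0.1]
gripper_width: 23.9
grasp_force: 0.5
```

step_arm([
  {"dr":[0,0,0],"slide":[0,3,0],"jaw":24},
  {"dr":[0,0,0],"slide":[0,5,0],"jaw":24},
  {"dr":[0,0,0],"slide":[0,5,0],"jaw":24},
  {"dr":[0,0,0],"slide":[0,2,0],"jaw":36},
  {"dr":[0,0,0],"slide":[0,2,-15],"jaw":36},
  {"dr":[0,0,0],"slide":[0,2,-35],"jaw":36},
  {"dr":[0,0,0],"slide":[0,2,-55],"jaw":36},
  {"dr":[0,0,0],"slide":[0,2,-70],"jaw":36},
])

```text
clock: 6.2
position: [445.2, 139.7, 258.9]
ee_rot: [0.796, -0.605, -0.0, 0.0]
contact_force: [0.4, 0.6, 0.1]
gripper_width: 35.9
grasp_force: 0.0
```

```bash
cat >> h.py <<'E'
S=np.array([572.3,-18.0,-0.0846])
def W(a):return np.array([S[0]+np.cos(S[2])*a[0]-np.sin(S[2])*a[1],S[1]+np.sin(S[2])*a[0]+np.cos(S[2])*a[1],a[2]])
def inv(w):
    d=np.array(w[:2])-S[:2];c,s=np.cos(S[2]),np.sin(S[2]);return np.round([c*d[0]+s*d[1],-s*d[0]+c*d[1],w[2]],1)
def to(a,phi):  # shelf target, tool-y world angle deg -> slide, dr
    from scipy.spatial.transform import Rotation as R
    s=arm.read_state();r=R.from_quat(s["ee_rot"]);y=r.as_matrix()[:,1]
    now=np.degrees(np.arctan2(y[1],y[0]));print("slide",(r.as_matrix().T@(W(a)-s["position"])).round(1),"drz",round(-(((phi-now+90)%180)-90)/8,2),"now",now.round(1),inv(s["position"]))
E
python3 - <<'E'
from h import *
to((2,-215,255),175.15)
E
```

```text
slide [388.2  -7.3   3.9] drz 2.55 now -164.5 [-139.9  146.4  258.9]
```

step_arm([
  {"dr":[0,0,0.6],"slide":[50,-1,0],"jaw":60},
  {"dr":[0,0,1.2],"slide":[100,-2,0],"jaw":60},
  {"dr":[0,0,1.8],"slide":[150,-3,0],"jaw":60},
  {"dr":[0,0,2.55],"slide":[200,-4,0],"jaw":60},
  {"dr":[0,0,2.55],"slide":[250,-5,0],"jaw":60},
  {"dr":[0,0,2.55],"slide":[300,-6,0],"jaw":60},
  {"dr":[0,0,2.55],"slide":[350,-7,0],"jaw":60},
  {"dr":[0,0,2.55],"slide":[388,-9,0],"jaw":60},
])

```text
clock: 7.2
position: [557.8, -233.8, 257.6]
ee_rot: [-0.676, 0.737, 0.001, -0.0]
contact_force: [0.6, 0.9, -0.3]
gripper_width: 60.0
grasp_force: 0.0
```

Run:
```python
from h import *
import cv2
to((4,-215,160),175.15)
a=[]
for n,p in(("side",(0,-80,150)),("top",(0,20,150))):
    im=optics.get_image(n); u=proj(n,W(p)).astype(int);print(n,u)
    c=im[u[1]-65:u[1]+65,u[0]-75:u[0]+75];a.append(cv2.resize(c,(400,347),interpolation=cv2.INTER_CUBIC))
cv2.imwrite("pics/k2.png",np.hstack(a))
```

```text
slide [-1.2 -0.3 97.6] drz -0.01 now 175.1 [   3.8 -216.2  257.6]
side [311 195]
top [299 192]
```

View pics/k2.png

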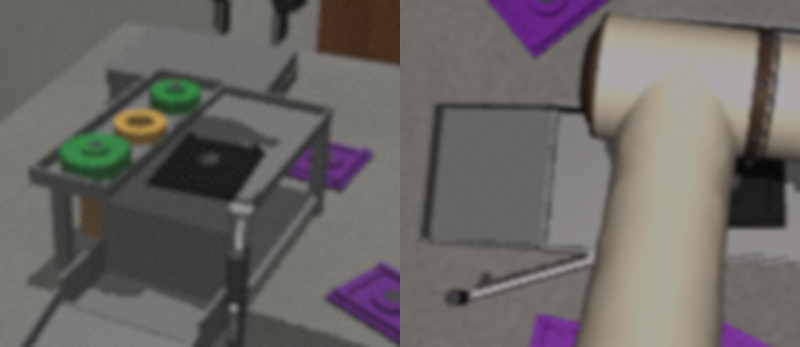

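The gate now stands wide open along the side, with its knob at (457,297) in the right-hand crop. The cover hasn't moved, at (208,160) in the left-hand crop. I'll lower the fingers behind it.

step_arm([
  {"dr":[0,0,0],"slide":[0,0,20],"jaw":60},
  {"dr":[0,0,0],"slide":[0,0,45],"jaw":60},
  {"dr":[0,0,0],"slide":[0,0,70],"jaw":60},
  {"dr":[0,0,0],"slide":[0,0,92],"jaw":60},
  {"dr":[0,0,0],"slide":[0,0,104],"jaw":60},
  {"dr":[0,0,0],"slide":[0,0,112],"jaw":60},
  {"dr":[0,0,0],"slide":[0,0,114],"jaw":60},
  {"dr":[0,0,0],"slide":[0,0,114],"jaw":60},
])

```text
clock: 8.3
position: [557.9, -231.7, 144.9]
ee_rot: [-0.677, 0.736, -0.0, 0.0]
contact_force: [-0.7, -0.4, 1.0]
gripper_width: 60.1
grasp_force: 0.0
```

step_arm([
  {"dr":[0,0,0],"slide":[0,0,1],"jaw":60},
  {"dr":[0,0,0],"slide":[0,0,1.5],"jaw":60},
  {"dr":[0,0,0],"slide":[0,0,2],"jaw":60},
  {"dr":[0,0,0],"slide":[0,0,2.5],"jaw":60},
  {"dr":[0,0,0],"slide":[0,0,3],"jaw":60},
  {"dr":[0,0,0],"slide":[0,0,3.5],"jaw":60},
  {"dr":[0,0,0],"slide":[0,0,4],"jaw":60},
  {"dr":[0,0,0],"slide":[0,0,4],"jaw":60},
])

```text
clock: 9.3
position: [557.5, -231.7, 140.2]
ee_rot: [-0.677, 0.736, 0.0, -0.0]
contact_force: [0.6, -0.5, -0.2]
gripper_width: 60.1
grasp_force: 0.0
```

step_arm([
  {"dr":[0,0,0],"slide":[0,0,0.5],"jaw":60},
  {"dr":[0,0,0],"slide":[0,0,1],"jaw":60},
  {"dr":[0,0,0],"slide":[0,0,1.5],"jaw":60},
  {"dr":[0,0,0],"slide":[0,0,2],"jaw":60},
  {"dr":[0,0,0],"slide":[0,0,2.5],"jaw":60},
  {"dr":[0,0,0],"slide":[0,0,3],"jaw":60},
  {"dr":[0,0,0],"slide":[0,0,3],"jaw":60},
  {"dr":[0,0,0],"slide":[0,0,3],"jaw":60},
])

```text
clock: 10.3
position: [557.6, -231.7, 137.3]
ee_rot: [-0.677, 0.736, -0.0, 0.0]
contact_force: [1.0, -0.2, 0.6]
gripper_width: 59.8
grasp_force: 0.0
```

step_arm([
  {"dr":[0,0,0],"slide":[-10,0,1],"jaw":60},
  {"dr":[0,0,0],"slide":[-22,0,1],"jaw":60},
  {"dr":[0,0,0],"slide":[-30,0,1],"jaw":60},
  {"dr":[0,0,0],"slide":[-40,0,1],"jaw":60},
  {"dr":[0,0,0],"slide":[-52,0,1],"jaw":60},
  {"dr":[0,0,0],"slide":[-64,0,1],"jaw":60},
  {"dr":[0,0,0],"slide":[-76,0,1],"jaw":60},
  {"dr":[0,0,0],"slide":[-85,0,1],"jaw":60},
])

```text
clock: 11.3
position: [564.9, -146.1, 136.3]
ee_rot: [-0.677, 0.736, -0.0, 0.0]
contact_force: [-0.8, -1.3, 0.1]
gripper_width: 59.8
grasp_force: 0.9
```

Run:
```python
from h import *
import cv2
s=arm.read_state();print(inv(s["position"]),s["contact_force"])
a=[]
for n,p in(("side",(0,-60,150)),("top",(0,20,150))):
    im=optics.get_image(n); u=proj(n,W(p)).astype(int)
    c=im[u[1]-65:u[1]+65,u[0]-75:u[0]+75];a.append(cv2.resize(c,(400,347),interpolation=cv2.INTER_CUBIC))
cv2.imwrite("pics/k3.png",np.hstack(a))
```

```text
[   3.5 -128.3  136.3] [-0.75466352 -1.32403781  0.10662682]
```

View pics/k3.png

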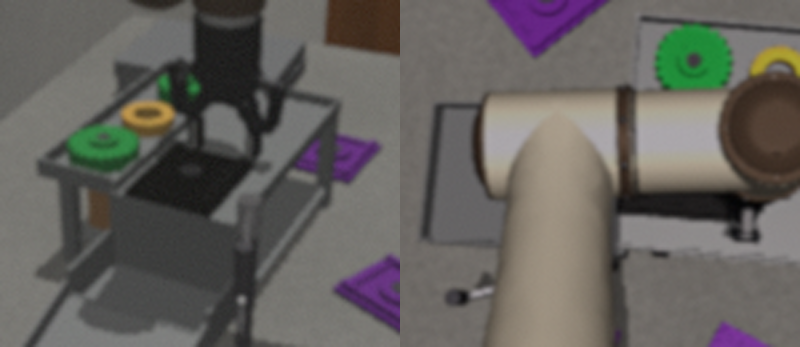

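The fingers are square behind the cover, and it has slid up to the deck edge at about (165,205) in the left-hand crop. I'll go on slowly.

step_arm([
  {"dr":[0,0,0],"slide":[-9,0,0],"jaw":60},
  {"dr":[0,0,0],"slide":[-18,0,0],"jaw":60},
  {"dr":[0,0,0],"slide":[-26,0,0],"jaw":60},
  {"dr":[0,0,0],"slide":[-33,0,0],"jaw":60},
  {"dr":[0,0,0],"slide":[-39,0,0],"jaw":60},
  {"dr":[0,0,0],"slide":[-44,0,0],"jaw":60},
  {"dr":[0,0,0],"slide":[-48,0,0],"jaw":60},
  {"dr":[0,0,0],"slide":[-51,0,0],"jaw":60},
])

```text
clock: 12.4
position: [569.1, -96.0, 136.4]
ee_rot: [-0.677, 0.736, -0.0, -0.0]
contact_force: [0.2, -1.6, 1.3]
gripper_width: 60.2
grasp_force: 1.2
```

step_arm([
  {"dr":[0,0,0],"slide":[-3,0,0],"jaw":60},
  {"dr":[0,0,0],"slide":[-6,0,0],"jaw":60},
  {"dr":[0,0,0],"slide":[-9,0,0],"jaw":60},
  {"dr":[0,0,0],"slide":[-12,0,0],"jaw":60},
  {"dr":[0,0,0],"slide":[-15,0,0],"jaw":60},
  {"dr":[0,0,0],"slide":[-17,0,0],"jaw":60},
  {"dr":[0,0,0],"slide":[-17,0,0],"jaw":60},
  {"dr":[0,0,0],"slide":[-17,0,0],"jaw":60},
])

```text
clock: 13.4
position: [570.5, -78.7, 136.0]
ee_rot: [-0.676, 0.736, 0.0, 0.0]
contact_force: [0.7, 0.1, 1.1]
gripper_width: 60.1
grasp_force: 0.0
```

Run:
```python
from h import *
import cv2
s=arm.read_state();print(inv(s["position"]),s["contact_force"])
n,p="side",(0,0,130)
im=optics.get_image(n); u=proj(n,W(p)).astype(int);print(u)
c=im[u[1]-65:u[1]+65,u[0]-75:u[0]+75];cv2.imwrite("pics/k4.png",cv2.resize(c,(600,520),interpolation=cv2.INTER_CUBIC))
```

```text
[  3.3 -60.7 136. ] [0.72570025 0.1474368  1.06143044]
[298 214]
```

View pics/k4.png

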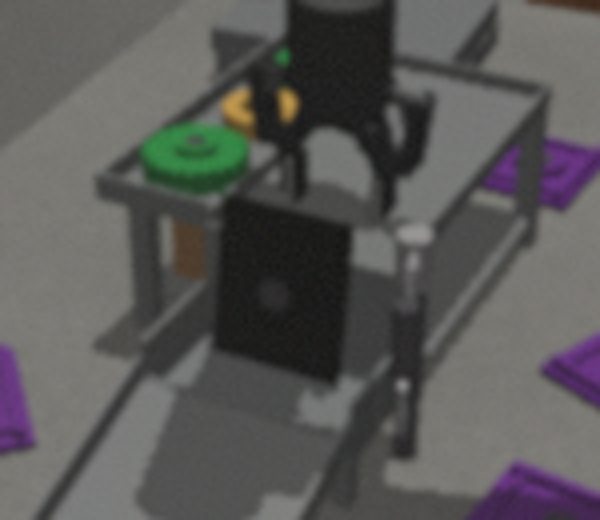

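The cover has dropped in and is leaning on the deck edge. Its cast face points out, with the boss at (273,295), its top edge at about (290,208) and its foot on the pocket floor at (275,365). The fingers are still behind its upper edge, so I'll push the upper edge outwards.

step_arm([
  {"dr":[0,0,0],"slide":[-12,0,0],"jaw":60},
  {"dr":[0,0,0],"slide":[-24,0,0],"jaw":60},
  {"dr":[0,0,0],"slide":[-34,0,0],"jaw":60},
  {"dr":[0,0,0],"slide":[-42,0,0],"jaw":60},
  {"dr":[0,0,0],"slide":[-50,0,0],"jaw":60},
  {"dr":[0,0,0],"slide":[-58,0,0],"jaw":60},
  {"dr":[0,0,0],"slide":[-66,0,0],"jaw":60},
  {"dr":[0,0,0],"slide":[-74,0,0],"jaw":60},
])

```text
clock: 14.45
position: [576.9, -5.0, 136.3]
ee_rot: [-0.676, 0.736, -0.0, 0.0]
contact_force: [0.4, -1.2, -0.3]
gripper_width: 59.9
grasp_force: 0.0
```

step_arm([
  {"dr":[0,0,0],"slide":[-8,0,0],"jaw":60},
  {"dr":[0,0,0],"slide":[-16,0,0],"jaw":60},
  {"dr":[0,0,0],"slide":[-24,0,0],"jaw":60},
  {"dr":[0,0,0],"slide":[-32,0,0],"jaw":60},
  {"dr":[0,0,0],"slide":[-40,0,0],"jaw":60},
  {"dr":[0,0,0],"slide":[-48,0,0],"jaw":60},
  {"dr":[0,0,0],"slide":[-56,0,0],"jaw":60},
  {"dr":[0,0,0],"slide":[-64,0,0],"jaw":60},
])

```text
clock: 15.45
position: [582.3, 58.8, 136.3]
ee_rot: [-0.676, 0.736, -0.0, 0.0]
contact_force: [0.8, -0.9, 0.1]
gripper_width: 59.7
grasp_force: 0.0
```

Run:
```python
from h import *
import cv2
s=arm.read_state();print(inv(s["position"]),s["contact_force"])
n,p="side",(0,100,90)
im=optics.get_image(n); u=proj(n,W(p)).astype(int);print(u)
c=im[u[1]-65:u[1]+65,u[0]-75:u[0]+75];cv2.imwrite("pics/k5.png",cv2.resize(c,(600,520),interpolation=cv2.INTER_CUBIC))
```

```text
[  3.5  77.4 136.3] [ 0.75878631 -0.88330871  0.11382893]
[281 245]
```

View pics/k5.png

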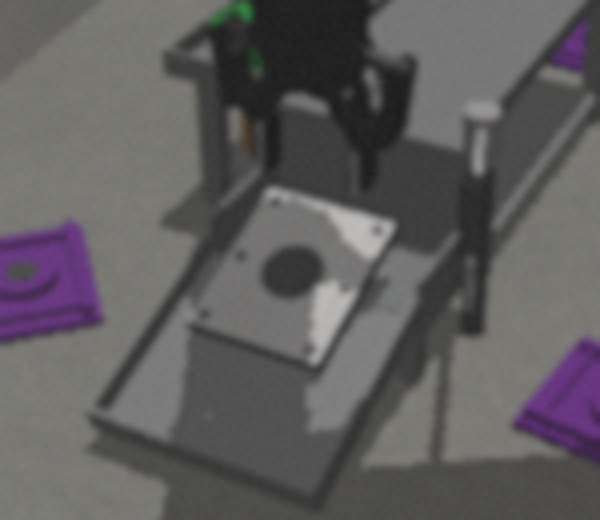

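The cover lies machined face up, with corners at (190,322), (315,368), (397,222) and (272,187). I'll check whether that fits lying on the ramp plane and where its rear edge is.

Run:
```python
from h import *
from scipy.optimize import brentq
t=np.tan(np.radians(18))
q=[]
for x,y in((190,322),(315,368),(397,222),(272,187)):
    px=(281-75+x/4,245-65+y/4)
    g=lambda z:z-(63-(inv(back("side",px,z))[1]-85)*t+16.8)
    z=brentq(g,-60,250);w=inv(back("side",px,z));q.append(w);print(w)
q=np.array(q);print([np.linalg.norm(q[i]-q[i-1]).round(1) for i in range(4)])
```

```text
[ 55.8 152.6  57.8]
[-39.  155.3  57. ]
[-39.   37.7  95.2]
[58.6 38.7 94.8]
[np.float64(119.8), np.float64(94.8), np.float64(123.6), np.float64(97.6)]
```

step_arm([
  {"dr":[0,0,0],"slide":[20,-2,0],"jaw":60},
  {"dr":[0,0,0],"slide":[40,-5,0],"jaw":60},
  {"dr":[0,0,0],"slide":[61,-5,0],"jaw":60},
  {"dr":[0,0,0],"slide":[61,-5,10],"jaw":60},
  {"dr":[0,0,0],"slide":[61,-5,25],"jaw":60},
  {"dr":[0,0,0],"slide":[61,-5,40],"jaw":60},
  {"dr":[0,0,0],"slide":[61,-5,51],"jaw":60},
  {"dr":[0,0,0],"slide":[61,-5,55],"jaw":60},
])

```text
clock: 16.5
position: [581.6, -2.7, 80.0]
ee_rot: [-0.677, 0.736, 0.0, -0.001]
contact_force: [-0.1, 0.3, 0.7]
gripper_width: 59.9
grasp_force: 0.0
```

step_arm([
  {"dr":[0,0,0],"slide":[-9,0,0],"jaw":60},
  {"dr":[0,0,0],"slide":[-18,0,3],"jaw":60},
  {"dr":[0,0,0],"slide":[-27,0,6],"jaw":60},
  {"dr":[0,0,0],"slide":[-36,0,9],"jaw":60},
  {"dr":[0,0,0],"slide":[-44,0,11.5],"jaw":60},
  {"dr":[0,0,0],"slide":[-52,0,14],"jaw":60},
  {"dr":[0,0,0],"slide":[-58,0,16],"jaw":60},
  {"dr":[0,0,0],"slide":[-64,0,18],"jaw":60},
])

```text
clock: 17.5
position: [587.5, 61.2, 63.2]
ee_rot: [-0.676, 0.736, 0.0, -0.0]
contact_force: [0.1, -0.7, 0.5]
gripper_width: 60.1
grasp_force: 0.3
```

step_arm([
  {"dr":[0,0,0],"slide":[6,0,0],"jaw":60},
  {"dr":[0,0,0],"slide":[12,0,-10],"jaw":60},
  {"dr":[0,0,0],"slide":[12,0,-40],"jaw":60},
  {"dr":[0,0,0],"slide":[12,0,-80],"jaw":60},
  {"dr":[0,0,0],"slide":[12,0,-120],"jaw":60},
  {"dr":[0,0,0],"slide":[12,0,-160],"jaw":40},
  {"dr":[0,0,0],"slide":[12,0,-195],"jaw":40},
  {"dr":[0,0,0],"slide":[12,0,-195],"jaw":40},
])

```text
clock: 18.5
position: [588.0, 48.5, 263.0]
ee_rot: [-0.676, 0.737, -0.002, 0.004]
contact_force: [-0.5, -0.2, 0.5]
gripper_width: 40.1
grasp_force: 0.0
```

Run:
```python
from h import *
import cv2
k=back("top",(245.4,238.4),226);a=np.arctan2(k[1]-1,k[0]-484.7);print(k,np.hypot(k[1]-1,k[0]-484.7),a)
to(inv([484.7+145*np.cos(a),1+145*np.sin(a),258]),np.degrees(a)+90)
n="side";im=optics.get_image(n); u=proj(n,W((0,150,60))).astype(int);print(u)
c=im[u[1]-65:u[1]+65,u[0]-75:u[0]+75];cv2.imwrite("pics/k6.png",cv2.resize(c,(600,520),interpolation=cv2.INTER_CUBIC))
h=cv2.resize(c,(600,520),interpolation=cv2.INTER_CUBIC)
# dark hole/centre mark of face
print(inv(back("side",(281-75+291/4,245-65+272/4),80)))
```

```text
[445.51426618 135.17455175 226.        ] 139.7795838865698 1.854944064066606
slide [-79.1 151.3   4. ] drz -2.65 now 175.1 [ 10.   67.5 263. ]
[272 265]
[  8.3 101.4  80. ]
```

step_arm([
  {"dr":[0,0,-0.6],"slide":[-20,38,0],"jaw":40},
  {"dr":[0,0,-1.2],"slide":[-40,76,0],"jaw":40},
  {"dr":[0,0,-1.9],"slide":[-60,114,0],"jaw":40},
  {"dr":[0,0,-2.65],"slide":[-79,151,0],"jaw":40},
  {"dr":[0,0,-2.65],"slide":[-79,151,0],"jaw":40},
  {"dr":[0,0,-2.65],"slide":[-79,151,5],"jaw":40},
  {"dr":[0,0,-2.65],"slide":[-79,151,15],"jaw":40},
  {"dr":[0,0,-2.65],"slide":[-79,151,25],"jaw":40},
])

```text
clock: 19.55
position: [442.9, 139.8, 231.9]
ee_rot: [0.8, -0.6, -0.0, 0.001]
contact_force: [1.1, 0.0, 1.4]
gripper_width: 39.9
grasp_force: 0.0
```

step_arm([
  {"dr":[0,0,0],"slide":[0,0,6],"jaw":40},
  {"dr":[0,0,0],"slide":[0,0,15],"jaw":40},
  {"dr":[0,0,0],"slide":[0,0,25],"jaw":40},
  {"dr":[0,0,0],"slide":[0,0,35],"jaw":40},
  {"dr":[0,0,0],"slide":[0,0,45],"jaw":40},
  {"dr":[0,0,0],"slide":[0,0,49],"jaw":40},
  {"dr":[0,0,0],"slide":[0,0,49],"jaw":24},
  {"dr":[0,0,0],"slide":[0,0,49],"jaw":24},
])

```text
clock: 20.55
position: [442.9, 140.6, 184.7]
ee_rot: [0.8, -0.599, 0.0, -0.0]
contact_force: [0.6, 0.5, 1.1]
gripper_width: 23.9
grasp_force: 0.0
```

Run:
```python
from h import *
s=arm.read_state();p=s["position"];print(p,s["contact_force"],s["gripper_width"],s["grasp_force"])
H=np.array([484.7,1.0]);a0=np.arctan2(p[1]-1,p[0]-484.7);print(a0,np.hypot(*(p[:2]-H)))
w=lambda a:H+145*np.array([np.cos(a),np.sin(a)])
to(p,np.degrees(a0)+90)
R=np.array([[-np.cos(a0),-np.sin(a0)],[-np.sin(a0),np.cos(a0)]])
for a in np.linspace(a0,a0-.94,9)[1:]:print((R@(w(a)-w(a0))).round(1),round(-np.degrees(a-a0)/8,2))
```

```text
[442.94890832 140.55479986 184.65417167] [0.64570869 0.50249858 1.0723012 ] 23.88567489558325 0.0
1.861494651014467 145.66638535221088
slide [ 2.177e+02 -5.433e+02  4.000e-01] drz -0.04 now -163.6 [-142.3  147.1  184.7]
[  1. -17.] 0.84
[  4.  -33.8] 1.68
[  8.9 -50.1] 2.52
[ 15.7 -65.7] 3.37
[ 24.3 -80.4] 4.21
[ 34.6 -94. ] 5.05
[  46.3 -106.3] 5.89
[  59.5 -117.1] 6.73
```

step_arm([
  {"dr":[0,0,0.84],"slide":[1,-17,0],"jaw":24},
  {"dr":[0,0,1.68],"slide":[4,-34,0],"jaw":24},
  {"dr":[0,0,2.52],"slide":[9,-50,0],"jaw":24},
  {"dr":[0,0,3.37],"slide":[15.7,-65.7,0],"jaw":24},
  {"dr":[0,0,4.2],"slide":[24.3,-80.4,0],"jaw":24},
  {"dr":[0,0,5.05],"slide":[34.6,-94,0],"jaw":24},
  {"dr":[0,0,5.9],"slide":[46.3,-106.3,0],"jaw":24},
  {"dr":[0,0,6.73],"slide":[59.5,-117,0],"jaw":24},
])

```text
clock: 21.55
position: [572.4, 116.5, 184.6]
ee_rot: [-0.441, 0.898, 0.0, 0.0]
contact_force: [-0.3, 0.9, -0.1]
gripper_width: 24.1
grasp_force: 0.5
```

step_arm([
  {"dr":[0,0,0.84],"slide":[1,-17,0],"jaw":24},
  {"dr":[0,0,1.68],"slide":[4,-34,0],"jaw":24},
  {"dr":[0,0,2.52],"slide":[9,-50,0],"jaw":24},
  {"dr":[0,0,3.37],"slide":[15.7,-65.7,0],"jaw":24},
  {"dr":[0,0,4.2],"slide":[24.3,-80.4,0],"jaw":24},
  {"dr":[0,0,5.05],"slide":[34.6,-94,0],"jaw":24},
  {"dr":[0,0,5.9],"slide":[46.3,-106.3,0],"jaw":24},
  {"dr":[0,0,6.73],"slide":[59.5,-117,0],"jaw":24},
])

```text
clock: 22.55
position: [628.9, -2.3, 184.6]
ee_rot: [0.013, 1.0, 0.0, 0.001]
contact_force: [0.0, 1.3, 1.0]
gripper_width: 24.3
grasp_force: 0.5
```

step_arm([
  {"dr":[0,0,0],"slide":[0,-2,0],"jaw":24},
  {"dr":[0,0,0],"slide":[0,-4,0],"jaw":24},
  {"dr":[0,0,0],"slide":[0,-6,0],"jaw":24},
  {"dr":[0,0,0],"slide":[0,-8,0],"jaw":24},
  {"dr":[0,0,0],"slide":[0,-9,0],"jaw":24},
  {"dr":[0,0,0],"slide":[0,-10,0],"jaw":24},
  {"dr":[0,0,0],"slide":[0,-10,0],"jaw":24},
  {"dr":[0,0,0],"slide":[0,-10,0],"jaw":24},
])

```text
clock: 23.55
position: [628.0, -12.3, 184.3]
ee_rot: [0.012, 1.0, -0.0, -0.0]
contact_force: [0.3, -0.4, 0.9]
gripper_width: 24.1
grasp_force: 0.3
```

step_arm([
  {"dr":[0,0,0],"slide":[0,-0.5,0],"jaw":24},
  {"dr":[0,0,0],"slide":[0,-1,0],"jaw":24},
  {"dr":[0,0,0],"slide":[0,-1.5,0],"jaw":24},
  {"dr":[0,0,0],"slide":[0,-2,0],"jaw":24},
  {"dr":[0,0,0],"slide":[0,-2.5,0],"jaw":24},
  {"dr":[0,0,0],"slide":[0,-3,0],"jaw":24},
  {"dr":[0,0,0],"slide":[0,-3.5,0],"jaw":24},
  {"dr":[0,0,0],"slide":[0,-4,0],"jaw":24},
])

```text
clock: 24.55
position: [628.0, -15.1, 184.2]
ee_rot: [0.011, 1.0, 0.001, 0.0]
contact_force: [-1.0, 6.7, 0.9]
gripper_width: 23.9
grasp_force: 3.3
```

The gate is against its stop, at 6.7 N. I'll release it and lift clear.

step_arm([
  {"dr":[0,0,0],"slide":[0,1,0],"jaw":36},
  {"dr":[0,0,0],"slide":[0,4,0],"jaw":36},
  {"dr":[0,0,0],"slide":[0,4,0],"jaw":36},
  {"dr":[0,0,0],"slide":[0,4,-15],"jaw":36},
  {"dr":[0,0,0],"slide":[0,4,-35],"jaw":36},
  {"dr":[0,0,0],"slide":[0,4,-55],"jaw":36},
  {"dr":[0,0,0],"slide":[0,4,-75],"jaw":36},
  {"dr":[0,0,0],"slide":[0,4,-90],"jaw":36},
])

```text
clock: 25.55
position: [628.4, -12.4, 276.5]
ee_rot: [0.012, 1.0, 0.0, 0.001]
contact_force: [0.4, -0.4, -0.2]
gripper_width: 36.1
grasp_force: 0.0
```

step_arm([
  {"dr":[0,0,0],"slide":[30,-45,0],"jaw":36},
  {"dr":[0,0,0],"slide":[60,-90,0],"jaw":36},
  {"dr":[0,0,0],"slide":[90,-135,0],"jaw":36},
  {"dr":[0,0,0],"slide":[120,-180,0],"jaw":36},
  {"dr":[0,0,0],"slide":[140,-225,0],"jaw":36},
  {"dr":[0,0,0],"slide":[160,-270,0],"jaw":36},
  {"dr":[0,0,0],"slide":[180,-315,0],"jaw":36},
  {"dr":[0,0,0],"slide":[180,-340,0],"jaw":36},
])

```text
clock: 26.55
position: [438.7, -349.9, 275.3]
ee_rot: [0.013, 1.0, -0.0, 0.0]
contact_force: [0.3, 0.3, -0.6]
gripper_width: 36.1
grasp_force: 0.0
```

Run:
```python
from h import *
import cv2
a=[]
for n,p,h in(("side",(0,120,60),70),("top",(0,40,100),70)):
    im=optics.get_image(n); u=proj(n,W(p)).astype(int);print(n,u)
    c=im[u[1]-h:u[1]+h,u[0]-h:u[0]+h];a.append(cv2.resize(c,(400,400),interpolation=cv2.INTER_CUBIC))
cv2.imwrite("pics/k7.png",np.hstack(a))
```

```text
side [278 258]
top [293 193]
```

View pics/k7.png

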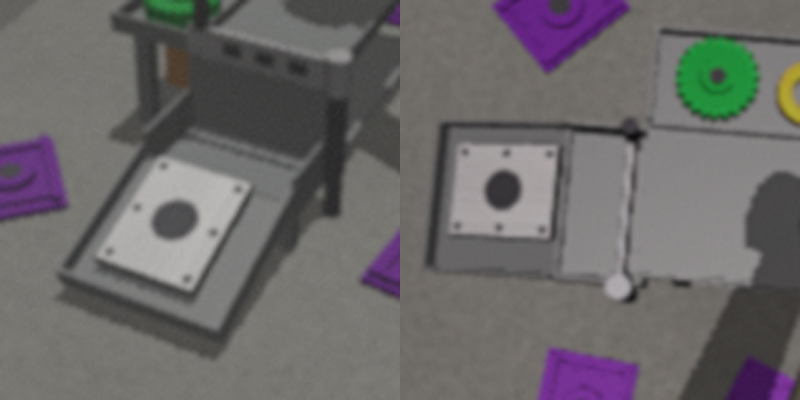

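The cover lies fully on the ramp with its machined face up, centred at (175,220) in the left-hand crop and (503,190) in the right. The gate is shut, running from (617,288) to (631,128) and parallel to the deck edge. I'm handing in.

```bash
python3 -c "
from bench import arm
print(arm.job_done())"
```

```text
the job is handed in; nothing more can be done
None
```

The gearbox cover lies fully on the ramp, machined face up; the gate is shut against its stop, the arm touched none of the other parts, and the job was handed in at about 27 s of the 72 s allowed.

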